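# Clear the jeweller's clamping jig and press its cover home

## Task

Take the spoiled brass cup off the clamping jig and drop it in the scrap box. Then set the jig's cover square on the jig, feeling for the locating pin hidden beneath it by sliding it along until its slot drops over the pin, and press it down against the sprung pad as far as it goes. Finish while still holding the cover by its grip and pressing it fully down; leave the jar, the screwdriver and the ring stand alone.

Things in the scene. Friction and masses are not known exactly. Their poses are not given: they have to be found in the camera images.
- jig: Clamping jig, fixed on the bench. Dark steel base 150 (its x) x 96 (its y) x 11 mm; origin at the centre of its underside, on the bench, z up. Over it a sprung steel pad 114 (x) x 76 (y) mm with a copper strip on it, its flat top 24 mm above the bench when not pressed. Rods at x +-64, y +-39 mm end at 23 mm. A locating pin stands up through the pad (see pin_line).
- pin_line (a point): Point at the middle of the jig, 30 mm above the bench: the height of the pin's tip. The steel pin is 10 mm thick, its last 3 mm tapering to 6 mm; it stands fixed, 6 mm proud of the unpressed pad, always on the jig's x axis (y = 0), anywhere from x = -15 to +15 mm from this point: where exactly is not told, and at the start the brass cup hides it.
- cover_slot (a point): Centre of the mouth of the cover's slot, in the middle of its underside (same point as cover). Blind slot, 13 mm along the cover's x, 18 mm along its y, 12 mm deep; it goes over the pin. The underside is 30 mm above the bench while riding on the pin's tip, 24 mm once dropped onto the pad, 20 mm pressed home.
- pad (a joint): How far the sprung pad is pressed down, in m: 0 up, 0.004 on its stop. It starts to sink at about 8 N and reaches its stop at about 13 N (total downward load, the cover's weight included); the spring lifts it again when let go.
- cup: The spoiled pressing: round brass cup standing mouth down on the pad, over the pin. 44 mm outside diameter, 16 mm high, wall and top 4 mm thick (cavity 36 mm across, 12 mm deep); 40 g. Origin at the centre of its mouth (lower face), z up. The pin is inside it, its axis less than 13 mm from the cup's centre.
- cover: The jig's cover, loose on the bench, right way up: steel slab 56 (its x) x 64 (its y) x 16 mm, with an upright square wooden grip 24 x 24 mm in the middle, from 16 to 61 mm above the underside; 0.24 to 0.39 kg. Origin at the centre of the underside, z up. It belongs on the jig with its x along the jig's x, either way round. Its slot: see cover_slot.
- scrap_box: Scrap box: open aluminium box 130 (its x) x 110 (its y) x 50 mm high, walls and floor 4 mm, loose, 0.7 kg, on the bench. Origin at the centre of its underside, z up.
- jar: Bystander: closed glass jar, 48 mm in diameter, 60 mm high, at the far side of the jig. Origin at the centre of its underside.
- driver: Bystander: screwdriver with a red handle, 150 mm long, lying on the bench beyond the jig. Its x runs along it.
- mandrel: Bystander: small steel ring stand (cone on a round foot), 32 mm in diameter, 55 mm high, standing beyond the work. Origin at the centre of its underside.
Mind the look-alikes: they are no part of the job. Of the things that look like the jig, the largest one is meant.

How it is judged:
On the way, in this order (a step that is already met when the one before it is completed fails the run):
1. the brass cup lies in the scrap box, let go (x of cup in the frame of scrap_box between -0.062 and 0.062 m and y of cup in the frame of scrap_box between -0.052 and 0.052 m and z of cup in the frame of scrap_box between 0 and 0.045 m and angle between scrap_box's own z axis and vertical below 0.1 rad and contact force between the fingers and cup below 0.05 N), for 0.3 s.
2. the cover has dropped over the pin onto the pad (x of cover in the frame of jig between -0.0175 and 0.0175 m and y of cover in the frame of jig between -0.008 and 0.008 m and angle between cover's own z axis and vertical below 0.08 rad and angle between the x axis of cover and the x axis of jig, either way round below 0.2 rad and z of cover in the frame of jig between 0.015 and 0.0255 m), for 0.1 s.
At the end, for the whole second after the job is handed in: Cup let go inside the upright scrap box. Cover on the pin, within 17.5 mm along and 8 mm across of the jig's middle, level to 0.08 and square to 0.2 rad, underside under 22.5 mm; pad down at least 3 mm, pushed with over 6 N; fingers bear on the cover with over 3 N (all of step 1 and x of cover in the frame of jig between -0.0175 and 0.0175 m and y of cover in the frame of jig between -0.008 and 0.008 m and angle between cover's own z axis and vertical below 0.08 rad and angle between the x axis of cover and the x axis of jig, either way round below 0.2 rad and z of cover in the frame of jig between 0.015 and 0.0225 m and value of joint pad above 0.003 m and contact force between the fingers and cover above 3 N and contact force between cover and pad above 6 N); the arm keeps its last pose, push and grip.
It fails at once if the jar is pushed away or knocked over (distance of jar from where it was at the start of the episode above 0.03 m or angle between jar's own z axis and vertical above 0.5 rad).
It fails at once if the screwdriver is pushed away or knocked over (distance of driver from where it was at the start of the episode above 0.03 m).
It fails at once if the ring stand is pushed away or knocked over (distance of mandrel from where it was at the start of the episode above 0.03 m or angle between mandrel's own z axis and vertical above 0.5 rad).
It also fails if it takes over 64 s, if anything falls off the work surface, if the arm or the gripper's body presses on something with over 40 N, if the wrist force passes 120 N, or if a joint passes its speed limit or range.

## Robot

A 6-joint arm with a two-finger parallel gripper is mounted at the origin on the work surface. World frame = base frame: x ahead of the robot, y to its left, z up, the work surface at z = 0. Lengths are in m, angles in rad, forces in N, time in s.
With the tool pointing down it reaches from about 0.35 to 0.975 m from the base axis. Payload 4.9 kg.
Tool frame: the origin (TCP) lies at the very end of the fingers, on their centre line; the grasp point (between the pads) lies 19 mm behind it; z points along the fingers, y is the direction in which the jaws open and shut (so a half turn about z gives the same grasp; the last joint's range is limited). The gripper opens to 85 mm and grips with 20 to 120 N. Pads are 22 mm wide; open, the fingers measure 114 mm over their backs; the gripper's body (76 mm by 85 mm) begins 54 mm behind the grasp point. The pads swing forward as they close: fully open they stand 13 mm farther back than shut.
Start: joints at [-1.23, 0.053, 1.613, -0, 1.476, -0.119], TCP at [0.277, -0.56, 0.231] pointing down, gripper open.
Joint ranges: [-3.01, 3.01], [-1.01, 2.22], [0.06, 2.58], [-1.02, 4.17], [0.09, 2.62], [-3.14, 3.14]. Speed limits (rad/s): [2.57, 2.57, 3.14, 3.14, 3.14, 3.14].

## Interface

Orientations are given as a unit quaternion [w, x, y, z].
In Python, from plant import state, eyes, job_done gives the robot as it stands.
- The arm moves only by the tool apply_moves, never from a script. Its argument "commands" is a list of rows, each an object with "linear": the shift along the tool's x, y, z in m, a list of three; "delta_rot": the turn, a rotation vector about the tool's x, y, z in degrees, a list of three; "fingers": the closure in counts, from 0 (fully open) to 255 (shut). In form: [{"linear": [x, y, z], "delta_rot": [wx, wy, wz], "fingers": fingers}, ...]. A call has exactly 8 rows; each row is the pose to reach, as a shift and turn from the pose commanded when the call began, along the tool's axes at that moment; what a row does not reach only later rows make up. A row lasts 1/10 s, in which the tool goes at most 50 mm and 8.59 degrees, less where a joint would pass 70% of its speed; a pose out of reach is approached as far as the arm can. A call with a gripper value outside its range is refused whole. The fingers move at their own pace and stop on an object; the grip force is fixed at half the most. Time passes only in rows, so rows that repeat a pose let the fingers close, or fill a call up. It gives the time, the measured TCP pose, the force and the opening at its end, in the units of the state.
- state(): the state, without advancing time (a new reading comes with each control period).
- eyes.grab_frame(name): name is "side" or "top" or "wrist"; returns the picture (480x640x3 uint8, red, green, blue); there is no depth.
- eyes.camera_params(name): a dict with "fx", "fy", "cx", "cy" (pixels), "k1" (the pictures are not rectified: a ray, as slopes to the right and down, at radius r is drawn at 1 + k1 r^2 times it, then the intrinsics apply), "position" and "rotation" of the camera in the world; the wrist camera has in their place "T_tool_cam" (4x4, takes a point from camera to tool coordinates, whose origin is the TCP and whose axes are the flange's). Camera axes: x right, y down, z forward; pixel columns grow to the right and rows downward; lengths in m; the calibration is good to about 2 mm. A picture is of the moment at which its call begins: read the wrist's pose just before it. camera_params takes no time and is no camera call.
- job_done(): hands the job in, once; it reports no verdict.
The state is a dict: "time": time; "joint_pos": joint angles; "joint_vel": joint speeds; "joint_efforts": joint torques, N m; "tool_pos": TCP position; "tool_rot": TCP orientation; "contact_force": force on the tool from outside, world axes, zero at the start; "ft_torque": the same for the moment, N m; "gripper_width": opening from 0.0 (shut) to 1.0 (fully open).
Only numpy, scipy, OpenCV 4.12 (cv2) and the standard library are available. Lean on these libraries where they do the work, as an engineer would, in place of code of your own. Each camera call takes 0.05 s, during which the arm holds its last target.

## Working session

There is one attempt and no reset: what is moved stays moved. The work goes in short steps, Python scripts to look and compute and a tool call to move; the robot and the scene stay as the last step left them, time stands still between calls to the robot, and variables do not carry over. Pictures are saved under pics/ and viewed, and the job is handed in when it is done.

Besides the shell and the picture viewer there is one more tool, called by a JSON object that holds its "method" and its "body", one argument or row to a line. apply_moves: Moves the arm, as the interface text tells. Its arguments: {"type":"object","properties":{"commands":{"type":"array","items":{"type":"object","properties":{"linear":{"type":"array","items":{"type":"number"}},"delta_rot":{"type":"array","items":{"type":"number"}},"fingers":{"type":"number"}}}}},"required":["commands"]}

```bash
mkdir -p pics; ls; python3 - <<'E'
from plant import state, eyes
import cv2
print(state())
for n in ("side","top","wrist"):
    im=eyes.grab_frame(n); cv2.imwrite(f"pics/{n}0.png",im[:,:,::-1]); print(n,eyes.camera_params(n))
E
```

```text
pics
{'time': 0.0, 'joint_pos': array([-1.23000028e+00,  5.33369046e-02,  1.61431596e+00,  9.01235473e-06,
        1.47599761e+00, -1.18995759e-01]), 'joint_vel': array([-0.00112249, -0.0004569 , -0.00078883, -0.00228651,  0.00152566,
        0.00037523]), 'joint_efforts': array([-1.16378660e-04, -3.93680549e+01, -3.70175958e+01, -1.52714742e-04,
        7.12100606e-03, -3.64584992e-06]), 'tool_pos': array([ 0.27714344, -0.55948877,  0.23006227]), 'tool_rot': array([-1.02308561e-03,  9.73689704e-01,  2.27875627e-01, -1.09414557e-04]), 'contact_force': array([-0.12262377, -0.38617958,  0.32624519]), 'ft_torque': array([0.01601044, 0.02164003, 0.00510418]), 'gripper_width': 1.0017130759312491}
side {'fx': 437.94162126921964, 'fy': 437.94162126921964, 'cx': 319.9729461664405, 'cy': 234.58354976924323, 'k1': -0.03587436892110005, 'position': array([0.48573125, 0.49770507, 0.60200009]), 'rotation': array([ 0.0399286 , -0.10092081,  0.92456959, -0.36522837])}
top {'fx': 515.2394949639064, 'fy': 515.2394949639064, 'cx': 318.8924148176162, 'cy': 243.9150446805886, 'k1': -0.0987237437328143, 'position': array([0.45060733, 0.01815695, 0.89837941]), 'rotation': array([-0.05839826,  0.70682359, -0.70167072,  0.06817814])}
wrist {'fx': 414.4860520952827, 'fy': 414.4860520952827, 'cx': 320.12066100201645, 'cy': 238.0980283377105, 'k1': -0.08990853754882988, 'T_tool_cam': array([[-2.91044762e-04, -9.58284970e-01, -2.85814330e-01,
         7.30402944e-02],
       [ 9.99998351e-01, -7.91301990e-04,  1.63479740e-03,
        -7.99414375e-04],
       [-1.79276722e-03, -2.85813383e-01,  9.58283620e-01,
        -1.43390173e-01],
       [ 0.00000000e+00,  0.00000000e+00,  0.00000000e+00,
         1.00000000e+00]])}
```

View pics/top0.png

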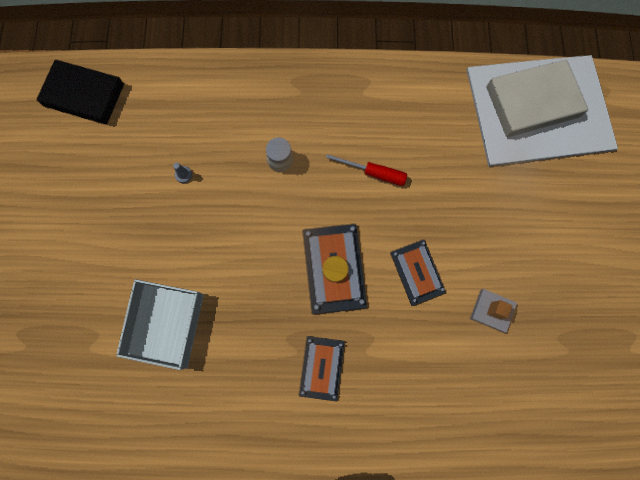

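View pics/side0.png

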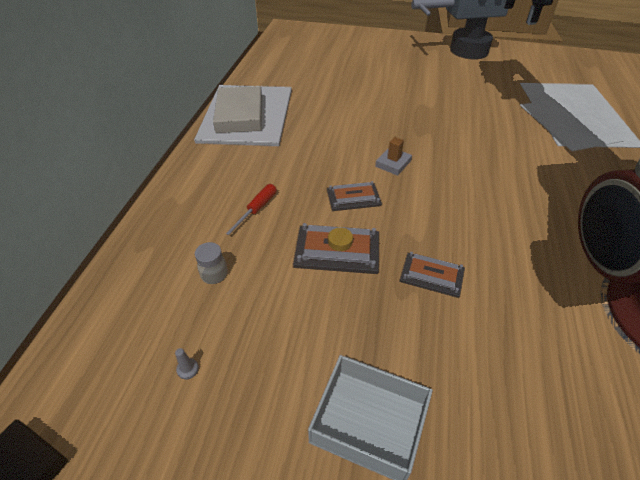

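View pics/wrist0.png

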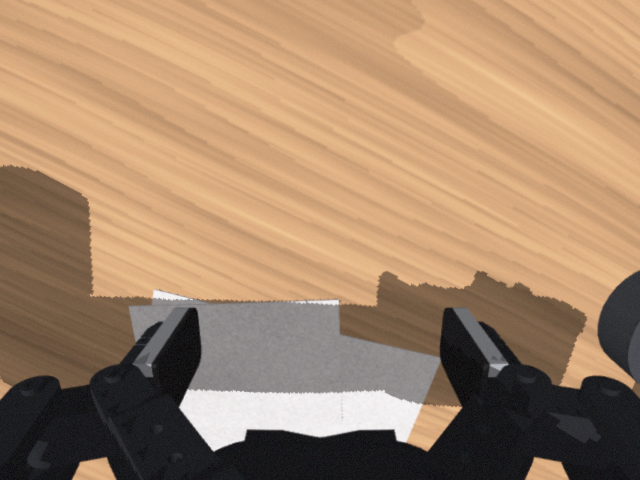

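The top view shows three jig look-alikes. The largest is at (335,268) and carries the brass cup. The smaller ones, at (418,272) and (322,368), are empty, so I take the first as the jig. The cover is at (494,311), the box at (160,325), the jar at (278,154), the driver at (370,170) and the ring stand at (183,173). Next I confirm the jig in an enlarged crop and measure.

```bash
cat > h.py <<'E'
import numpy as np, cv2
from scipy.spatial.transform import Rotation as R
from plant import state, eyes
def Rq(q): return R.from_quat([q[1],q[2],q[3],q[0]])
def cam(n,st=None):
    p=eyes.camera_params(n)
    K=np.array([[p['fx'],0,p['cx']],[0,p['fy'],p['cy']],[0,0,1]])
    if 'T_tool_cam' in p:
        st=st or state(); T=p['T_tool_cam']; Rt=Rq(st['tool_rot']).as_matrix()
        return K,p['k1'],Rt@T[:3,:3],Rt@T[:3,3]+np.array(st['tool_pos'])
    return K,p['k1'],Rq(p['rotation']).as_matrix(),np.array(p['position'])
def rays(c,px):
    K,k1,Rm,t=c
    px=np.array(px,float).reshape(-1,1,2)
    u=cv2.undistortPoints(px,K,np.array([k1,0,0,0,0.]),None,None,None).reshape(-1,2) if False else cv2.undistortPoints(px,K,np.array([k1,0,0,0,0.])).reshape(-1,2)
    d=np.c_[u,np.ones(len(u))]@Rm.T
    return d
def onplane(c,px,z):
    d=rays(c,px); t=c[3]; s=(z-t[2])/d[:,2]; return t+d*s[:,None]
def proj(c,P):
    K,k1,Rm,t=c
    q=(np.array(P,float).reshape(-1,3)-t)@Rm
    return cv2.projectPoints(q.reshape(-1,1,3),np.zeros(3),np.zeros(3),K,np.array([k1,0,0,0,0.]))[0].reshape(-1,2)
E
python3 - <<'E'
from h import *
c=cam("top"); im=cv2.imread("pics/top0.png")
print(onplane(c,[[335,268],[494,311],[160,325],[278,165],[183,180]],0.0))
hsv=cv2.cvtColor(im,cv2.COLOR_BGR2HSV)
for x,y in [(335,268),(335,240),(315,260),(309,270),(480,310),(502,310),(165,320),(420,262)]: print((x,y),hsv[y,x])
a=cv2.resize(im[215:330,280:420],None,fx=4,fy=4,interpolation=cv2.INTER_CUBIC)
b=cv2.resize(im[270:350,450:540],None,fx=4,fy=4,interpolation=cv2.INTER_CUBIC)
cv2.imwrite("pics/crop_a.png",a);cv2.imwrite("pics/crop_b.png",b)
E
```

```text
[[ 0.57064125 -0.02241393  0.        ]
 [ 0.49590978 -0.30329704  0.        ]
 [ 0.46801754  0.28115264  0.        ]
 [ 0.75924801  0.08173592  0.        ]
 [ 0.72962552  0.25444722  0.        ]]
(335, 268) [ 21 199 151]
(335, 240) [ 10 181 149]
(315, 260) [112  22 125]
(309, 270) [ 0 21 60]
(480, 310) [130  13 121]
(502, 310) [ 14 166 123]
(165, 320) [ 98  21 183]
(420, 262) [ 10 185 146]
```

View pics/crop_a.png

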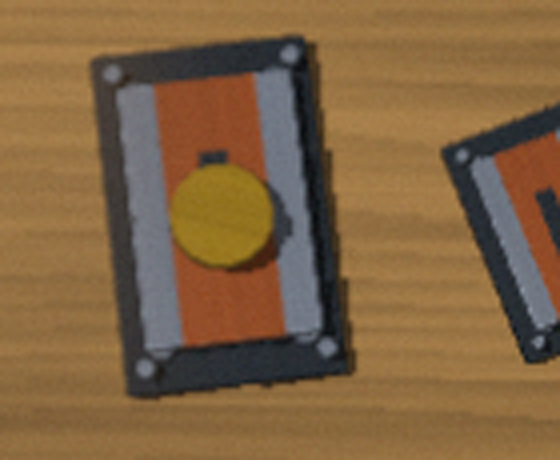

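View pics/crop_b.png

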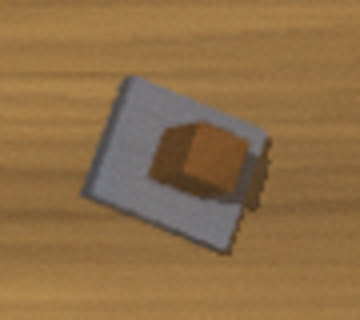

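Confirmed: the large jig, with the cup on it, has four rods at crop corners (112,74), (290,54), (146,369) and (327,346). The cover's slab and wooden grip are clear, and its long side runs roughly along the image's horizontal.

```bash
python3 - <<'E'
from h import *
c=cam("top"); im=cv2.imread("pics/top0.png"); cs=cam("side"); ims=cv2.imread("pics/side0.png")
off=np.array([280,215]); 
rods=np.array([[112,74],[290,54],[146,369],[327,346]])/4+off-0.375
P=onplane(c,rods,0.023); print("rods",P.round(4)); print("ctr",P.mean(0))
ex=(P[0]+P[1]-P[2]-P[3])/2; ey=(P[0]+P[2]-P[1]-P[3])/2; print(np.linalg.norm(ex),np.linalg.norm(ey),np.degrees(np.arctan2(ex[1],ex[0])),np.degrees(np.arctan2(-ey[0],ey[1])))
hsv=cv2.cvtColor(im,cv2.COLOR_BGR2HSV)
def blob(hsv,lo,hi,roi):
    m=cv2.inRange(hsv,lo,hi); k=np.zeros_like(m); x0,y0,x1,y1=roi; k[y0:y1,x0:x1]=m[y0:y1,x0:x1]
    cn=max(cv2.findContours(k,cv2.RETR_EXTERNAL,cv2.CHAIN_APPROX_NONE)[0],key=cv2.contourArea); return cn
cn=blob(hsv,(17,150,110),(28,255,255),(315,245,360,290)); e=cv2.fitEllipse(cn); print("cup",e,onplane(c,[e[0]],0.04))
# cover slab
cn=blob(hsv,(95,0,80),(150,60,200),(460,280,530,345)); hull=cv2.convexHull(cn); r=cv2.minAreaRect(hull); print(r); ap=cv2.approxPolyDP(hull,3,True)[:,0]; print(ap); print(onplane(c,ap,0.016).round(4))
# box
cn=blob(hsv,(80,0,60),(130,60,255),(100,265,215,385)); r=cv2.minAreaRect(cn); b=cv2.boxPoints(r); print("box",b); Q=onplane(c,b,0.05); print(Q.round(4),Q.mean(0))
b2=np.array([[135,282],[202,292],[184,369],[118,355]]);Q=onplane(c,b2,0.05);print(Q.round(4),Q.mean(0), np.linalg.norm(np.diff(Q,axis=0),axis=1))
cv2.imwrite("pics/crop_c.png",cv2.resize(im[260:390,100:220],None,fx=4,fy=4,interpolation=cv2.INTER_CUBIC))
cv2.imwrite("pics/crop_d.png",cv2.resize(ims[210:290,280:400],None,fx=5,fy=5,interpolation=cv2.INTER_CUBIC))
E
```

```text
rods [[ 0.6281  0.0261  0.023 ]
 [ 0.6377 -0.0511  0.023 ]
 [ 0.501   0.0105  0.023 ]
 [ 0.5112 -0.0663  0.023 ]]
ctr [ 0.56948831 -0.02019011  0.023     ]
0.12773481085280536 0.07764654132185154 6.905668869682414 7.309738971801585
cup ((334.8507385253906, 268.154052734375), (24.425735473632812, 24.62358856201172), 82.69718933105469) [[ 0.5650339  -0.02035674  0.04      ]]
((493.74139404296875, 310.3965759277344), (37.324764251708984, 30.63973045349121), 21.801410675048828)
[[482 290]
 [503 298]
 [505 331]
 [472 317]]
[[ 0.5315 -0.2778  0.016 ]
 [ 0.5176 -0.3148  0.016 ]
 [ 0.4607 -0.3156  0.016 ]
 [ 0.4849 -0.2582  0.016 ]]
box [[116.161804 355.39957 ]
 [134.49356  277.07297 ]
 [200.57596  292.5391  ]
 [182.2442   370.8657  ]]
[[0.4164 0.337  0.05  ]
 [0.5455 0.3141 0.05  ]
 [0.5212 0.2016 0.05  ]
 [0.3939 0.2265 0.05  ]] [0.46924769 0.26978647 0.05      ]
[[0.5373 0.3127 0.05  ]
 [0.5221 0.1993 0.05  ]
 [0.3969 0.2238 0.05  ]
 [0.4171 0.334  0.05  ]] [0.46835346 0.26740569 0.05      ] [0.11441563 0.12752452 0.11204165]
```

View pics/crop_c.png

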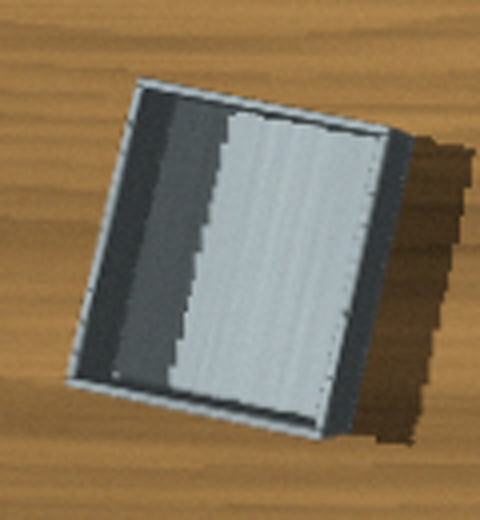

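View pics/crop_d.png

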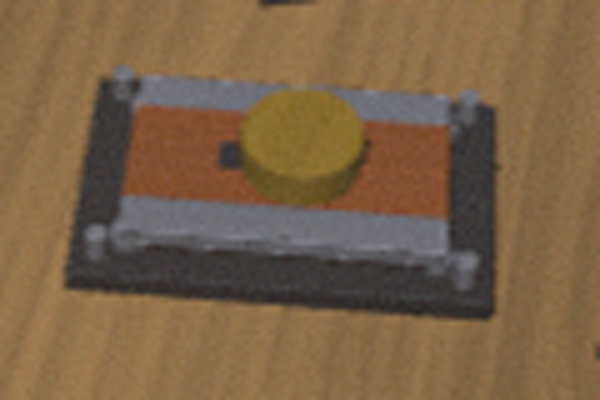

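```bash
cat >> h.py <<'E'
def plan(target,yaw_deg,st=None):
    """tool-frame shift and turn from measured pose to target, tool down, tool x at world yaw"""
    st=st or state(); Rt=Rq(st['tool_rot'])
    y=np.radians(yaw_deg); Rg=R.from_matrix(np.array([[np.cos(y),np.sin(y),0],[np.sin(y),-np.cos(y),0],[0,0,-1]]))
    lin=Rt.inv().apply(np.array(target)-st['tool_pos']); rv=np.degrees((Rt.inv()*Rg).as_rotvec())
    print("t",round(st['time'],2),"pos",st['tool_pos'].round(4),"lin",lin.round(4),"rot",rv.round(2),"F",st['contact_force'].round(2),"w",round(st['gripper_width'],3))
E
python3 -c "
from h import *
plan([0.565,-0.0204,0.16],7.1)"
```

```text
t 0.15 pos [ 0.2772 -0.5596  0.2303] lin [ 0.4972 -0.3554  0.071 ] rot [-0.09  0.   19.25] F [-0.5   0.09  0.03] w 1.001
```

{"method": "apply_moves", "body": {
  "commands": [
    {"linear": [0.04, -0.029, 0.0], "delta_rot": [0, 0, 2], "fingers": 70},
    {"linear": [0.08, -0.057, 0.01], "delta_rot": [0, 0, 4], "fingers": 70},
    {"linear": [0.12, -0.086, 0.02], "delta_rot": [0, 0, 6], "fingers": 70},
    {"linear": [0.16, -0.114, 0.03], "delta_rot": [0, 0, 8], "fingers": 70},
    {"linear": [0.2, -0.143, 0.04], "delta_rot": [0, 0, 10], "fingers": 70},
    {"linear": [0.24, -0.172, 0.05], "delta_rot": [0, 0, 12], "fingers": 70},
    {"linear": [0.28, -0.2, 0.06], "delta_rot": [0, 0, 14], "fingers": 70},
    {"linear": [0.32, -0.229, 0.06], "delta_rot": [0, 0, 16], "fingers": 70}
  ]
}}

```text
time: 0.95
tool_pos: [0.4619, -0.2107, 0.1694]
tool_rot: [-0.001, 0.996, 0.089, -0.001]
contact_force: [0.7, 0.9, -0.6]
gripper_width: 0.723
```

```bash
python3 -c "
from h import *
plan([0.565,-0.0204,0.16],7.1)"
```

```text
t 0.95 pos [ 0.4619 -0.2107  0.1694] lin [ 0.1353 -0.1689  0.0094] rot [-0.11  0.12  3.14] F [ 0.67  0.86 -0.57] w 0.723
```

{"method": "apply_moves", "body": {
  "commands": [
    {"linear": [0.03, -0.038, 0.0], "delta_rot": [0, 0, 1], "fingers": 70},
    {"linear": [0.06, -0.075, 0.005], "delta_rot": [0, 0, 2], "fingers": 70},
    {"linear": [0.09, -0.112, 0.009], "delta_rot": [0, 0, 3], "fingers": 70},
    {"linear": [0.115, -0.144, 0.009], "delta_rot": [0, 0, 3.1], "fingers": 70},
    {"linear": [0.135, -0.169, 0.009], "delta_rot": [0, 0, 3.1], "fingers": 70},
    {"linear": [0.135, -0.169, 0.009], "delta_rot": [0, 0, 3.1], "fingers": 70},
    {"linear": [0.135, -0.169, 0.009], "delta_rot": [0, 0, 3.1], "fingers": 70},
    {"linear": [0.135, -0.169, 0.009], "delta_rot": [0, 0, 3.1], "fingers": 70}
  ]
}}

```text
time: 1.75
tool_pos: [0.5643, -0.0233, 0.162]
tool_rot: [0.0, 0.998, 0.063, -0.0]
contact_force: [-0.1, -0.7, 0.8]
gripper_width: 0.725
```

```bash
python3 -c "
from h import *
plan([0.565,-0.0204,0.16],7.1)
st=state(); im=eyes.grab_frame('wrist'); cv2.imwrite('pics/w1.png',im[:,:,::-1])
c=cam('wrist',st); ims=cv2.cvtColor(im,cv2.COLOR_RGB2HSV)
m=cv2.inRange(ims,(17,150,100),(28,255,255)); cn=cv2.findContours(m,0,1)[0]
for k in cn:
  if cv2.contourArea(k)>500: e=cv2.fitEllipse(k); print(e,onplane(c,[e[0]],0.04))
print(proj(c,[[0.565,-0.0204,0.04]]))
"
```

```text
t 1.75 pos [ 0.5643 -0.0233  0.162 ] lin [ 0.001  -0.0028  0.002 ] rot [0.01 0.04 0.1 ] F [-0.06 -0.67  0.78] w 0.725
[[316.45718133 227.46977061]]
```

View pics/w1.png

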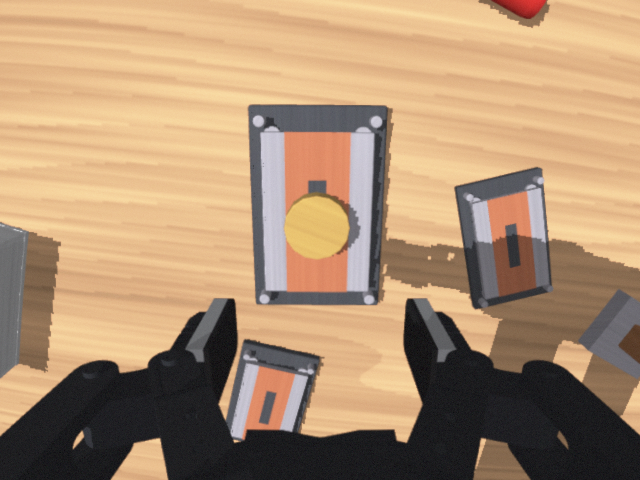

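The wrist view shows the cup at (317,227), where the top-camera estimate projects (316,227), so the two agree. Descending now.

```bash
python3 -c "
from h import *
st=state()
c=cam('wrist',st)
P=onplane(c,[[258,121],[376,121],[264,298],[369,298]],0.023); print(P.round(4),P.mean(0)); ex=(P[0]+P[1]-P[2]-P[3])/2;print(np.linalg.norm(ex),np.degrees(np.arctan2(ex[1],ex[0])))
plan([0.565,-0.0204,0.026],7.1)
"
```

```text
[[ 0.6281  0.0262  0.023 ]
 [ 0.6378 -0.0513  0.023 ]
 [ 0.5016  0.0111  0.023 ]
 [ 0.5113 -0.0666  0.023 ]] [ 0.56967731 -0.0201774   0.023     ]
0.1274353218822344 6.858840493473965
t 1.8 pos [ 0.5643 -0.0236  0.1621] lin [ 0.0011 -0.0031  0.1361] rot [0.01 0.03 0.06] F [ 0.23 -0.22  0.04] w 0.725
```

{"method": "apply_moves", "body": {
  "commands": [
    {"linear": [0.001, -0.003, 0.03], "delta_rot": [0, 0, 0], "fingers": 70},
    {"linear": [0.001, -0.003, 0.06], "delta_rot": [0, 0, 0], "fingers": 70},
    {"linear": [0.001, -0.003, 0.09], "delta_rot": [0, 0, 0], "fingers": 70},
    {"linear": [0.001, -0.003, 0.11], "delta_rot": [0, 0, 0], "fingers": 70},
    {"linear": [0.001, -0.003, 0.122], "delta_rot": [0, 0, 0], "fingers": 70},
    {"linear": [0.001, -0.003, 0.13], "delta_rot": [0, 0, 0], "fingers": 70},
    {"linear": [0.001, -0.003, 0.135], "delta_rot": [0, 0, 0], "fingers": 70},
    {"linear": [0.001, -0.003, 0.135], "delta_rot": [0, 0, 0], "fingers": 70}
  ]
}}

```text
time: 2.6
tool_pos: [0.5656, -0.0198, 0.0275]
tool_rot: [0.0, 0.998, 0.063, 0.0]
contact_force: [-0.2, 0.5, 0.7]
gripper_width: 0.73
```

```bash
python3 -c "
from h import *
plan([0.565,-0.0204,0.026],7.1)
im=eyes.grab_frame('wrist'); cv2.imwrite('pics/w2.png',im[:,:,::-1])
im=eyes.grab_frame('side'); cv2.imwrite('pics/s2.png',cv2.resize(im[180:300,260:420],None,fx=5,fy=5)[:,:,::-1])
"
```

```text
t 2.6 pos [ 0.5656 -0.0198  0.0275] lin [-0.0007  0.0005  0.0015] rot [ 0.01 -0.01  0.12] F [-0.16  0.51  0.74] w 0.73
```

View pics/w2.png

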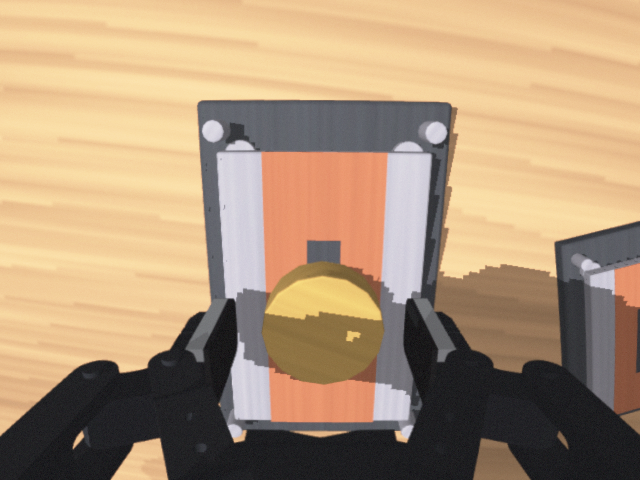

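View pics/s2.png

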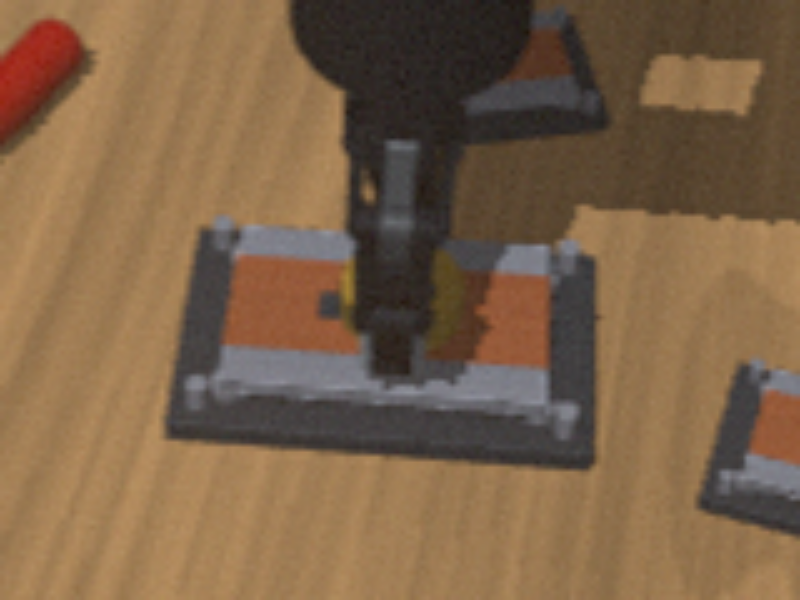

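The cup is centred between the pads (cup at column 323, pads at 236 and 406). Closing.

{"method": "apply_moves", "body": {
  "commands": [
    {"linear": [-0.0005, 0, 0.002], "delta_rot": [0, 0, 0], "fingers": 70},
    {"linear": [-0.0005, 0, 0.002], "delta_rot": [0, 0, 0], "fingers": 120},
    {"linear": [-0.0005, 0, 0.002], "delta_rot": [0, 0, 0], "fingers": 255},
    {"linear": [-0.0005, 0, 0.002], "delta_rot": [0, 0, 0], "fingers": 255},
    {"linear": [-0.0005, 0, 0.002], "delta_rot": [0, 0, 0], "fingers": 255},
    {"linear": [-0.0005, 0, 0.002], "delta_rot": [0, 0, 0], "fingers": 255},
    {"linear": [-0.0005, 0, 0.002], "delta_rot": [0, 0, 0], "fingers": 255},
    {"linear": [-0.0005, 0, 0.002], "delta_rot": [0, 0, 0], "fingers": 255}
  ]
}}

```text
time: 3.5
tool_pos: [0.5653, -0.0196, 0.0262]
tool_rot: [0.0, 0.998, 0.063, 0.0]
contact_force: [-2.7, -0.2, 5.1]
gripper_width: 0.478
```

{"method": "apply_moves", "body": {
  "commands": [
    {"linear": [0, 0, -0.01], "delta_rot": [0, 0, 0], "fingers": 255},
    {"linear": [0, 0, -0.025], "delta_rot": [0, 0, 0], "fingers": 255},
    {"linear": [0, 0, -0.05], "delta_rot": [0, 0, 0], "fingers": 255},
    {"linear": [0, 0, -0.08], "delta_rot": [0, 0, 0], "fingers": 255},
    {"linear": [0, 0, -0.11], "delta_rot": [0, 0, 0], "fingers": 255},
    {"linear": [0, 0, -0.13], "delta_rot": [0, 0, 0], "fingers": 255},
    {"linear": [0, 0, -0.14], "delta_rot": [0, 0, 0], "fingers": 255},
    {"linear": [0, 0, -0.14], "delta_rot": [0, 0, 0], "fingers": 255}
  ]
}}

```text
time: 4.3
tool_pos: [0.5661, -0.0198, 0.1678]
tool_rot: [0.001, 0.998, 0.063, 0.002]
contact_force: [-0.4, -0.7, -0.2]
gripper_width: 0.487
```

```bash
python3 -c "
from h import *
plan([0.467,0.270,0.17],7.1)
im=eyes.grab_frame('wrist'); cv2.imwrite('pics/w3.png',im[:,:,::-1])
im=eyes.grab_frame('side'); cv2.imwrite('pics/s3.png',cv2.resize(im[160:300,250:420],None,fx=4,fy=4)[:,:,::-1])
"
```

```text
t 4.3 pos [ 0.5661 -0.0198  0.1678] lin [-0.0618 -0.3    -0.0028] rot [ 0.07 -0.24  0.15] F [-0.38 -0.7  -0.2 ] w 0.487
```

View pics/w3.png

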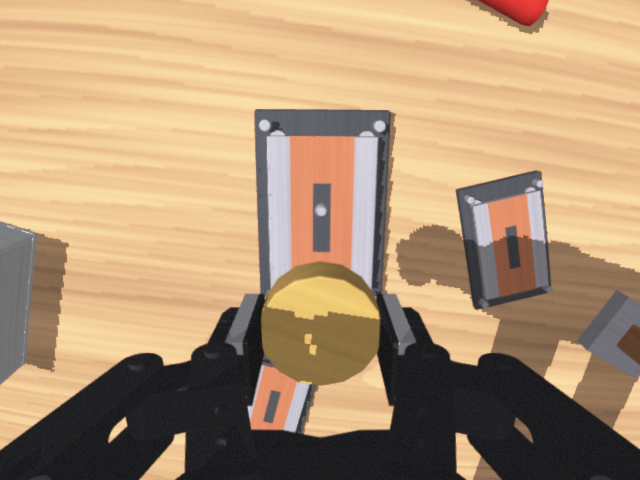

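View pics/s3.png

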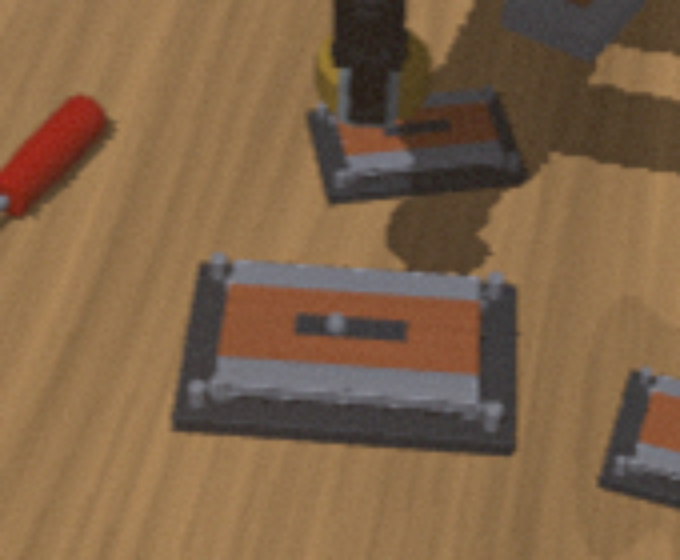

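Cup lifted, and the pin is now visible: wrist (320.5,210.5), side (333.8,240.8).

```bash
python3 -c "
from h import *
c=cam('wrist');cs=cam('side')
p=onplane(c,[[320.5,210.5]],0.03); print(p, onplane(cs,[[333.6,240.6]],0.03))
y=np.radians(6.95); ctr=np.array([0.5696,-0.0202])
for q in (p,onplane(cs,[[333.6,240.6]],0.03)):
  d=q[0,:2]-ctr; print(d@[np.cos(y),np.sin(y)], d@[-np.sin(y),np.cos(y)])
P=onplane(c,[[265,125.5],[380,126]],0.023);print(P)
print(onplane(c,[[321.5,184],[321.5,251]],0.024))
"
```

```text
[[ 0.57400898 -0.01811473  0.03      ]] [[ 0.57469616 -0.01612135  0.03      ]]
0.004628904467517822 0.0015364485944202994
0.00555223929061167 0.0034320319076018954
[[ 0.62561563  0.02582576  0.023     ]
 [ 0.63498429 -0.05052739  0.023     ]]
[[ 0.59130124 -0.01662781  0.024     ]
 [ 0.54307304 -0.0227871   0.024     ]]
```

{"method": "apply_moves", "body": {
  "commands": [
    {"linear": [-0.006, -0.03, -0.003], "delta_rot": [0, 0, 0], "fingers": 255},
    {"linear": [-0.015, -0.075, -0.003], "delta_rot": [0, 0, 0], "fingers": 255},
    {"linear": [-0.024, -0.12, -0.003], "delta_rot": [0, 0, 0], "fingers": 255},
    {"linear": [-0.033, -0.165, -0.003], "delta_rot": [0, 0, 0], "fingers": 255},
    {"linear": [-0.042, -0.21, -0.003], "delta_rot": [0, 0, 0], "fingers": 255},
    {"linear": [-0.051, -0.25, -0.003], "delta_rot": [0, 0, 0], "fingers": 255},
    {"linear": [-0.058, -0.28, -0.003], "delta_rot": [0, 0, 0], "fingers": 255},
    {"linear": [-0.062, -0.3, -0.003], "delta_rot": [0, 0, 0], "fingers": 255}
  ]
}}

```text
time: 5.2
tool_pos: [0.4634, 0.2718, 0.1661]
tool_rot: [0.0, 0.998, 0.064, -0.002]
contact_force: [-0.7, 0.3, -0.6]
gripper_width: 0.484
```

```bash
python3 -c "
from h import *
plan([0.467,0.270,0.05],7.1)
im=eyes.grab_frame('wrist'); cv2.imwrite('pics/w4.png',im[:,:,::-1])
"
```

```text
t 5.2 pos [0.4634 0.2718 0.1661] lin [0.0038 0.0021 0.116 ] rot [0.04 0.21 0.26] F [-0.67  0.35 -0.65] w 0.484
```

View pics/w4.png

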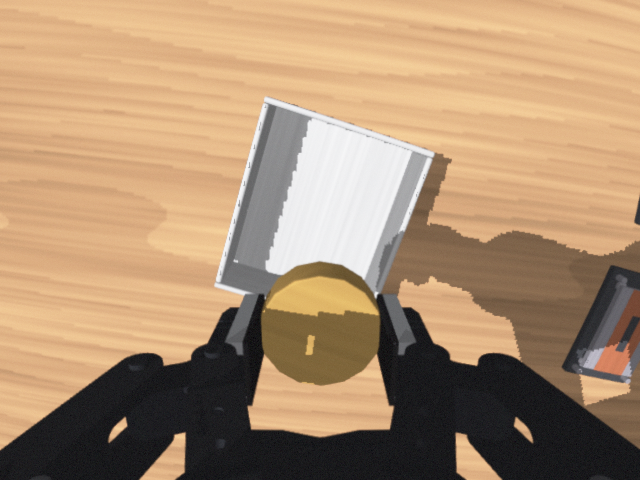

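```bash
python3 -c "
from h import *
c=cam('wrist')
P=onplane(c,[[267,98],[435,154],[217,286]],0.05); print(P.round(4)); 
m=(P[1]+P[2])/2; e=P[0]-P[2]; y=np.degrees(np.arctan2(e[1],e[0])); e2=P[0]-P[1]; print(m,y,np.degrees(np.arctan2(-e2[0],e2[1])),np.linalg.norm(e),np.linalg.norm(e2))
plan([m[0],m[1],0.042],-11)
"
```

```text
[[0.5407 0.3164 0.05  ]
 [0.5212 0.2096 0.05  ]
 [0.4149 0.3388 0.05  ]]
[0.46803834 0.27420442 0.05      ] -10.102583767861228 -10.33651033472952 0.1277433832163259 0.10846596504199407
t 5.25 pos [0.4628 0.2735 0.1661] lin [0.0058 0.0002 0.1241] rot [-0.04  0.24 18.44] F [-0.24  1.57  0.47] w 0.486
```

{"method": "apply_moves", "body": {
  "commands": [
    {"linear": [0.003, 0, 0.0], "delta_rot": [0, 0, 6], "fingers": 255},
    {"linear": [0.006, 0, 0.02], "delta_rot": [0, 0, 12], "fingers": 255},
    {"linear": [0.006, 0, 0.05], "delta_rot": [0, 0, 17], "fingers": 255},
    {"linear": [0.006, 0, 0.08], "delta_rot": [0, 0, 17], "fingers": 255},
    {"linear": [0.006, 0, 0.105], "delta_rot": [0, 0, 17], "fingers": 255},
    {"linear": [0.006, 0, 0.12], "delta_rot": [0, 0, 17], "fingers": 255},
    {"linear": [0.006, 0, 0.126], "delta_rot": [0, 0, 17], "fingers": 255},
    {"linear": [0.006, 0, 0.126], "delta_rot": [0, 0, 17], "fingers": 255}
  ]
}}

```text
time: 6.05
tool_pos: [0.471, 0.2705, 0.0413]
tool_rot: [0.001, 0.996, -0.085, -0.001]
contact_force: [-0.5, -0.1, -0.7]
gripper_width: 0.479
```

{"method": "apply_moves", "body": {
  "commands": [
    {"linear": [0, 0, 0], "delta_rot": [0, 0, 0], "fingers": 90},
    {"linear": [0, 0, 0], "delta_rot": [0, 0, 0], "fingers": 90},
    {"linear": [0, 0, 0], "delta_rot": [0, 0, 0], "fingers": 90},
    {"linear": [0, 0, 0], "delta_rot": [0, 0, 0], "fingers": 90},
    {"linear": [0, 0, -0.02], "delta_rot": [0, 0, 0], "fingers": 90},
    {"linear": [0, 0, -0.05], "delta_rot": [0, 0, 0], "fingers": 90},
    {"linear": [0, 0, -0.09], "delta_rot": [0, 0, 0], "fingers": 90},
    {"linear": [0, 0, -0.12], "delta_rot": [0, 0, 0], "fingers": 90}
  ]
}}

```text
time: 6.85
tool_pos: [0.4721, 0.2712, 0.165]
tool_rot: [-0.001, 0.996, -0.085, 0.001]
contact_force: [0.8, -0.3, -0.4]
gripper_width: 0.647
```

```bash
python3 -c "
from h import *
plan([0.49,-0.295,0.16],7)
im=eyes.grab_frame('wrist'); cv2.imwrite('pics/w5.png',im[:,:,::-1])
im=eyes.grab_frame('top'); cv2.imwrite('pics/t5.png',im[:,:,::-1])
"
```

```text
t 6.85 pos [0.4721 0.2712 0.165 ] lin [0.1136 0.555  0.0045] rot [ -0.06  -0.13 -16.75] F [ 0.78 -0.3  -0.39] w 0.647
```

View pics/w5.png

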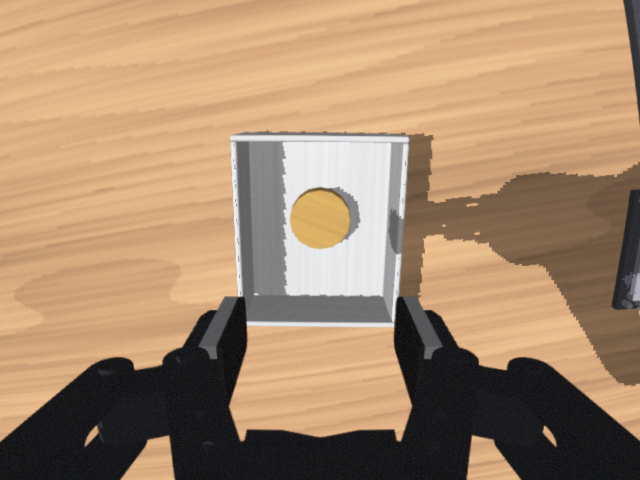

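View pics/t5.png

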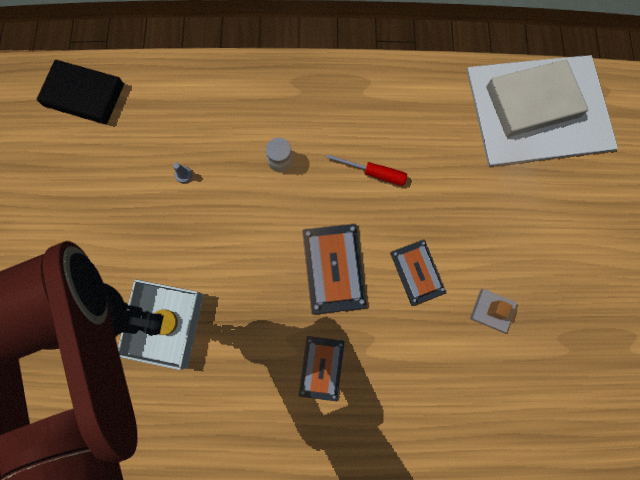

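The cup lies mid-box, wrist (320,218). Next, the cover. I'll grip with the jaws along the cover's x, so that tilt along the slide direction is held rigidly.

```bash
python3 -c "
from h import *
c=cam('top');print('pin top',onplane(c,[[334.7,263.7]],0.03))
plan([0.495,-0.285,0.18],67)
im=cv2.imread('pics/t5.png'); cv2.imwrite('pics/crop_e.png',cv2.resize(im[215:330,290:390],None,fx=6,fy=6,interpolation=cv2.INTER_CUBIC)[:600])
"
```

```text
pin top [[ 0.57400874 -0.02054287  0.03      ]]
t 6.95 pos [0.4748 0.2724 0.1689] lin [ 0.1144  0.5458 -0.0133] rot [  0.08  -0.69 -76.75] F [ 1.04 -0.5   1.19] w 0.647
```

View pics/crop_e.png

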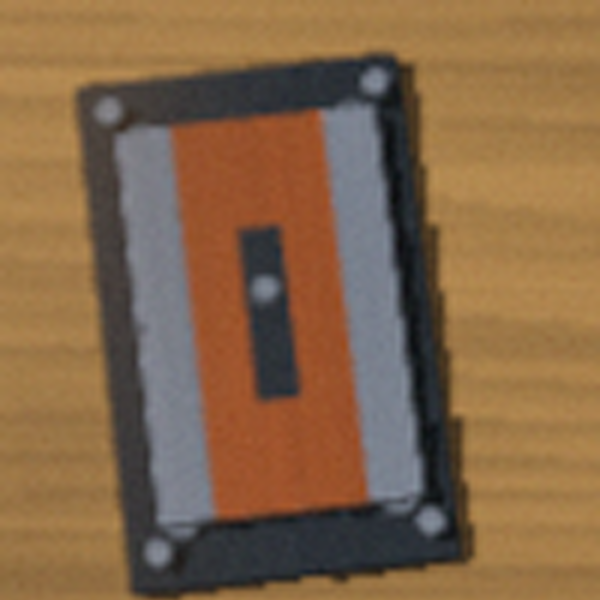

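{"method": "apply_moves", "body": {
  "commands": [
    {"linear": [0.012, 0.045, -0.01], "delta_rot": [0, 0, -6], "fingers": 60},
    {"linear": [0.024, 0.09, -0.015], "delta_rot": [0, 0, -13], "fingers": 60},
    {"linear": [0.034, 0.135, -0.015], "delta_rot": [0, 0, -20], "fingers": 60},
    {"linear": [0.044, 0.18, -0.015], "delta_rot": [0, 0, -27], "fingers": 60},
    {"linear": [0.053, 0.225, -0.015], "delta_rot": [0, 0, -34], "fingers": 60},
    {"linear": [0.062, 0.27, -0.015], "delta_rot": [0, 0, -41], "fingers": 60},
    {"linear": [0.07, 0.315, -0.015], "delta_rot": [0, 0, -48], "fingers": 60},
    {"linear": [0.077, 0.36, -0.015], "delta_rot": [0, 0, -55], "fingers": 60}
  ]
}}

```text
time: 7.75
tool_pos: [0.4858, -0.0986, 0.1767]
tool_rot: [-0.0, 0.922, 0.387, -0.0]
contact_force: [-0.4, -0.9, -0.4]
gripper_width: 0.765
```

```bash
python3 -c "
from h import *
plan([0.495,-0.285,0.18],67)
"
```

```text
t 7.75 pos [ 0.4858 -0.0986  0.1767] lin [-0.1266  0.1372 -0.0034] rot [-2.000e-02 -0.000e+00 -2.147e+01] F [-0.43 -0.93 -0.38] w 0.765
```

{"method": "apply_moves", "body": {
  "commands": [
    {"linear": [-0.025, 0.027, 0], "delta_rot": [0, 0, -5], "fingers": 60},
    {"linear": [-0.05, 0.054, 0], "delta_rot": [0, 0, -10], "fingers": 60},
    {"linear": [-0.075, 0.081, 0], "delta_rot": [0, 0, -15], "fingers": 60},
    {"linear": [-0.1, 0.108, 0], "delta_rot": [0, 0, -20], "fingers": 60},
    {"linear": [-0.118, 0.128, 0], "delta_rot": [0, 0, -21.5], "fingers": 60},
    {"linear": [-0.127, 0.137, 0], "delta_rot": [0, 0, -21.5], "fingers": 60},
    {"linear": [-0.127, 0.137, 0], "delta_rot": [0, 0, -21.5], "fingers": 60},
    {"linear": [-0.127, 0.137, 0], "delta_rot": [0, 0, -21.5], "fingers": 60}
  ]
}}

```text
time: 8.55
tool_pos: [0.4941, -0.2825, 0.1768]
tool_rot: [-0.001, 0.835, 0.55, 0.0]
contact_force: [0.8, -0.5, 1.0]
gripper_width: 0.764
```

```bash
python3 -c "
from h import *
plan([0.495,-0.285,0.18],67)
im=eyes.grab_frame('wrist'); cv2.imwrite('pics/w6.png',im[:,:,::-1])
"
```

```text
t 8.55 pos [ 0.4941 -0.2825  0.1768] lin [-0.0019  0.0018 -0.0032] rot [-0.06 -0.05 -0.26] F [ 0.77 -0.49  0.97] w 0.764
```

View pics/w6.png

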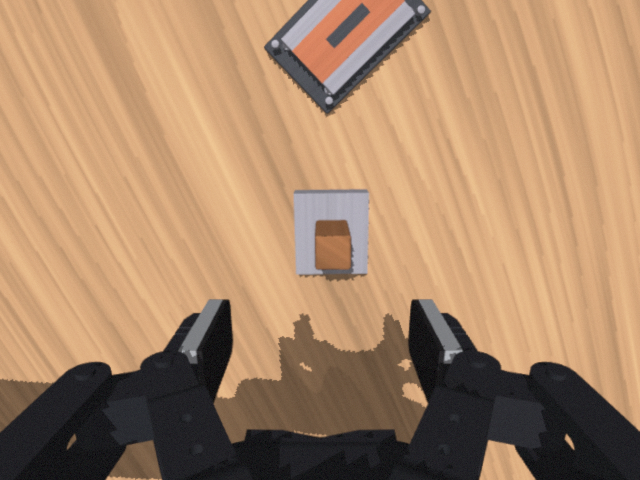

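The slab spans columns 295–368 and rows 192–275, square to the tool, with its long side along tool x. The grip top is at about (333,252).

```bash
python3 -c "
from h import *
c=cam('wrist'); im=cv2.imread('pics/w6.png'); h=cv2.cvtColor(im,cv2.COLOR_BGR2HSV)
m=cv2.inRange(h,(95,0,100),(140,80,255)); k=np.zeros_like(m);k[180:290,280:385]=m[180:290,280:385]
cn=max(cv2.findContours(k,0,1)[0],key=cv2.contourArea); r=cv2.minAreaRect(cn); b=cv2.boxPoints(r);print(r)
P=onplane(c,b,0.016); print(P.round(4),P.mean(0))
for i in range(4):
  e=P[(i+1)%4]-P[i]; print(np.linalg.norm(e).round(4),np.degrees(np.arctan2(e[1],e[0])).round(2))
print(onplane(c,[[333.5,252]],0.061))
cv2.imwrite('pics/crop_f.png',cv2.resize(im[175:295,275:395],None,fx=5,fy=5,interpolation=cv2.INTER_CUBIC))
"
```

```text
((331.136474609375, 231.50662231445312), (82.27730560302734, 73.11518859863281), 88.9583740234375)
[[ 0.4836 -0.2571  0.016 ]
 [ 0.5339 -0.2776  0.016 ]
 [ 0.5111 -0.3389  0.016 ]
 [ 0.4578 -0.3172  0.016 ]] [ 0.49658378 -0.297676    0.016     ]
0.0543 -22.15
0.0654 -110.37
0.0575 157.85
0.0654 66.76
[[ 0.49676206 -0.29822365  0.061     ]]
```

View pics/crop_f.png

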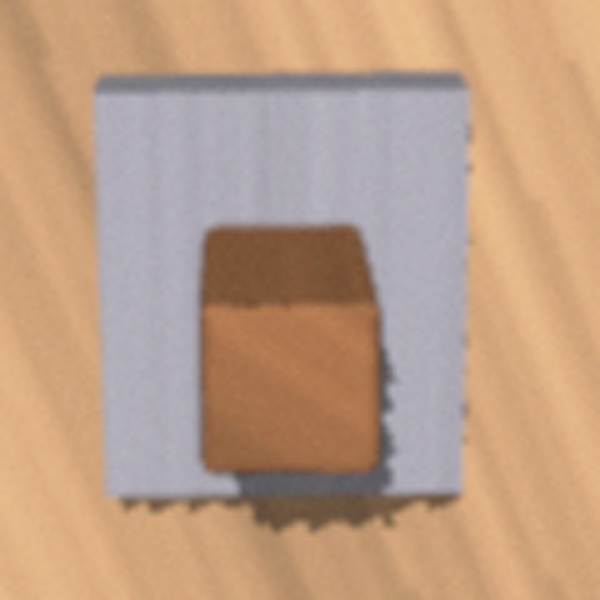

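```bash
python3 -c "
from h import *
plan([0.4965,-0.298,0.023],67.6)
"
```

```text
t 8.6 pos [ 0.4942 -0.2822  0.1769] lin [-0.0137  0.0084  0.1539] rot [-0.05 -0.04 -0.82] F [-0.28 -0.35 -0.71] w 0.763
```

{"method": "apply_moves", "body": {
  "commands": [
    {"linear": [-0.007, 0.004, 0.02], "delta_rot": [0, 0, -0.8], "fingers": 90},
    {"linear": [-0.0137, 0.0084, 0.05], "delta_rot": [0, 0, -0.8], "fingers": 90},
    {"linear": [-0.0137, 0.0084, 0.08], "delta_rot": [0, 0, -0.8], "fingers": 90},
    {"linear": [-0.0137, 0.0084, 0.105], "delta_rot": [0, 0, -0.8], "fingers": 90},
    {"linear": [-0.0137, 0.0084, 0.12], "delta_rot": [0, 0, -0.8], "fingers": 90},
    {"linear": [-0.0137, 0.0084, 0.13], "delta_rot": [0, 0, -0.8], "fingers": 90},
    {"linear": [-0.0137, 0.0084, 0.135], "delta_rot": [0, 0, -0.8], "fingers": 90},
    {"linear": [-0.0137, 0.0084, 0.135], "delta_rot": [0, 0, -0.8], "fingers": 90}
  ]
}}

```text
time: 9.4
tool_pos: [0.4969, -0.2993, 0.0426]
tool_rot: [0.0, 0.831, 0.556, 0.0]
contact_force: [0.5, 0.5, -0.0]
gripper_width: 0.647
```

```bash
python3 -c "
from h import *
plan([0.4965,-0.298,0.023],67.6)
im=eyes.grab_frame('wrist'); cv2.imwrite('pics/w7.png',im[:,:,::-1])
"
```

```text
t 9.4 pos [ 0.4969 -0.2993  0.0426] lin [ 0.001  -0.0009  0.0196] rot [ 0.02  0.   -0.03] F [ 0.52  0.47 -0.02] w 0.647
```

View pics/w7.png

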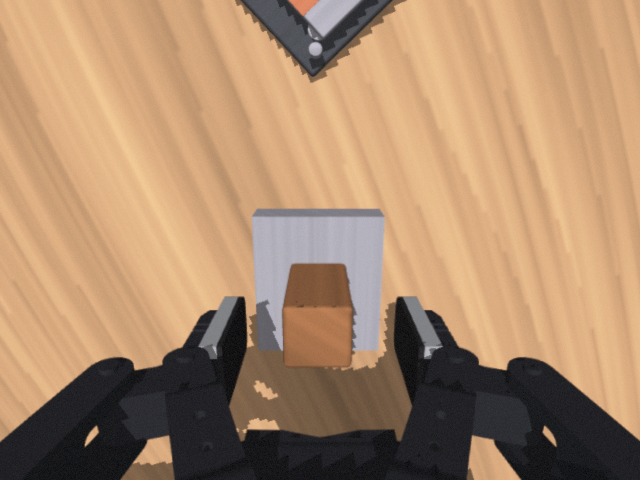

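{"method": "apply_moves", "body": {
  "commands": [
    {"linear": [0.001, -0.001, 0.01], "delta_rot": [0, 0, 0], "fingers": 90},
    {"linear": [0.001, -0.001, 0.018], "delta_rot": [0, 0, 0], "fingers": 90},
    {"linear": [0.001, -0.001, 0.02], "delta_rot": [0, 0, 0], "fingers": 90},
    {"linear": [0.001, -0.001, 0.02], "delta_rot": [0, 0, 0], "fingers": 150},
    {"linear": [0.001, -0.001, 0.02], "delta_rot": [0, 0, 0], "fingers": 255},
    {"linear": [0.001, -0.001, 0.02], "delta_rot": [0, 0, 0], "fingers": 255},
    {"linear": [0.001, -0.001, 0.02], "delta_rot": [0, 0, 0], "fingers": 255},
    {"linear": [0.001, -0.001, 0.02], "delta_rot": [0, 0, 0], "fingers": 255}
  ]
}}

```text
time: 10.25
tool_pos: [0.4963, -0.2983, 0.0226]
tool_rot: [0.0, 0.831, 0.556, 0.0]
contact_force: [-0.3, -0.7, -0.9]
gripper_width: 0.272
```

{"method": "apply_moves", "body": {
  "commands": [
    {"linear": [0, 0, 0], "delta_rot": [0, 0, 0], "fingers": 255},
    {"linear": [0, 0, 0], "delta_rot": [0, 0, 0], "fingers": 255},
    {"linear": [0, 0, -0.01], "delta_rot": [0, 0, 0], "fingers": 255},
    {"linear": [0, 0, -0.025], "delta_rot": [0, 0, 0], "fingers": 255},
    {"linear": [0, 0, -0.05], "delta_rot": [0, 0, 0], "fingers": 255},
    {"linear": [0, 0, -0.075], "delta_rot": [0, 0, 0], "fingers": 255},
    {"linear": [0, 0, -0.09], "delta_rot": [0, 0, 0], "fingers": 255},
    {"linear": [0, 0, -0.09], "delta_rot": [0, 0, 0], "fingers": 255}
  ]
}}

```text
time: 11.05
tool_pos: [0.4977, -0.2994, 0.1161]
tool_rot: [0.003, 0.831, 0.556, 0.001]
contact_force: [-0.0, 0.1, -3.6]
gripper_width: 0.274
```

```bash
python3 -c "
from h import *
plan([0.56,-0.0213,0.11],97)
im=eyes.grab_frame('wrist'); cv2.imwrite('pics/w8.png',im[:,:,::-1])
im=eyes.grab_frame('side'); cv2.imwrite('pics/s8.png',cv2.resize(im[80:220,320:480],None,fx=4,fy=4)[:,:,::-1])
"
```

```text
t 11.05 pos [ 0.4977 -0.2994  0.1161] lin [ 0.2808 -0.0487  0.0053] rot [  0.32   0.19 -29.45] F [-0.05  0.06 -3.57] w 0.274
```

View pics/w8.png

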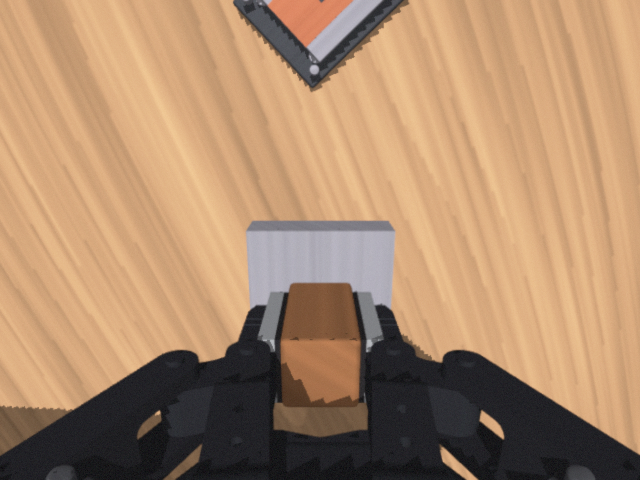

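View pics/s8.png

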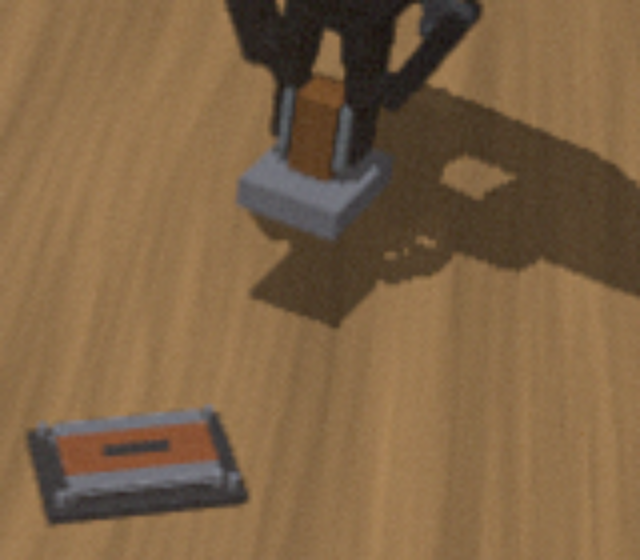

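The grasp is good and the wrist force suggests about 0.36 kg; TCP is 22.6 mm above the underside. I'll move above the jig, about 14 mm short of the pin.

{"method": "apply_moves", "body": {
  "commands": [
    {"linear": [0.03, -0.005, 0.003], "delta_rot": [0, 0, -4], "fingers": 255},
    {"linear": [0.07, -0.012, 0.003], "delta_rot": [0, 0, -8], "fingers": 255},
    {"linear": [0.11, -0.019, 0.003], "delta_rot": [0, 0, -12], "fingers": 255},
    {"linear": [0.15, -0.026, 0.003], "delta_rot": [0, 0, -16], "fingers": 255},
    {"linear": [0.19, -0.033, 0.003], "delta_rot": [0, 0, -20], "fingers": 255},
    {"linear": [0.23, -0.04, 0.003], "delta_rot": [0, 0, -24], "fingers": 255},
    {"linear": [0.26, -0.045, 0.003], "delta_rot": [0, 0, -28], "fingers": 255},
    {"linear": [0.28, -0.049, 0.003], "delta_rot": [0, 0, -29.4], "fingers": 255}
  ]
}}

```text
time: 11.95
tool_pos: [0.5565, -0.0182, 0.107]
tool_rot: [-0.002, 0.662, 0.75, -0.001]
contact_force: [0.7, -0.2, -3.3]
gripper_width: 0.275
```

{"method": "apply_moves", "body": {
  "commands": [
    {"linear": [0, 0, 0], "delta_rot": [0, 0, 0], "fingers": 255},
    {"linear": [0, 0, 0], "delta_rot": [0, 0, 0], "fingers": 255},
    {"linear": [0, 0, 0], "delta_rot": [0, 0, 0], "fingers": 255},
    {"linear": [0, 0, 0], "delta_rot": [0, 0, 0], "fingers": 255},
    {"linear": [0, 0, 0], "delta_rot": [0, 0, 0], "fingers": 255},
    {"linear": [0, 0, 0], "delta_rot": [0, 0, 0], "fingers": 255},
    {"linear": [0, 0, 0], "delta_rot": [0, 0, 0], "fingers": 255},
    {"linear": [0, 0, 0], "delta_rot": [0, 0, 0], "fingers": 255}
  ]
}}

```text
time: 12.75
tool_pos: [0.5578, -0.0208, 0.1094]
tool_rot: [0.0, 0.663, 0.749, 0.0]
contact_force: [0.1, 0.2, -2.9]
gripper_width: 0.271
```

```bash
python3 -c "
from h import *
plan([0.5617,-0.0212,0.06],97)
st=state();im=eyes.grab_frame('wrist'); cv2.imwrite('pics/w9.png',im[:,:,::-1])
"
```

```text
t 12.75 pos [ 0.5578 -0.0208  0.1094] lin [-0.0009  0.0039  0.0494] rot [ 0.01  0.01 -0.07] F [ 0.12  0.2  -2.94] w 0.271
```

View pics/w9.png

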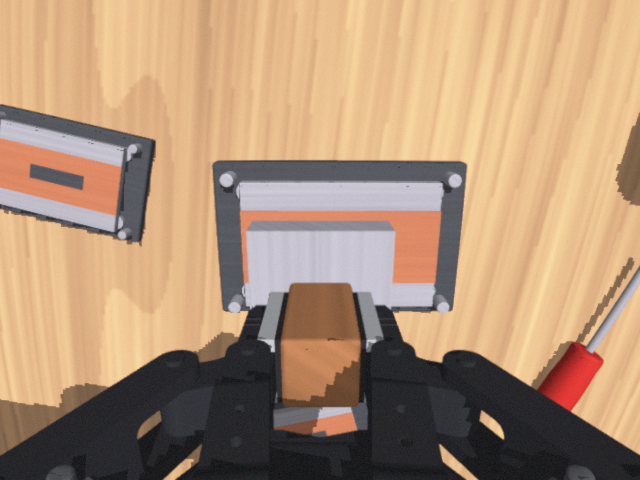

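```bash
python3 -c "
from h import *
c=cam('wrist')
P=onplane(c,[[226.5,180],[455,180],[235,301],[442.5,301]],0.023); print(P.round(4),P.mean(0)); ex=P[1]-P[0]; print(np.degrees(np.arctan2(ex[1],ex[0])),np.linalg.norm(ex))
S=onplane(c,[[248,231],[394.5,231]],0.1094-0.0226+0.016); e=S[1]-S[0]; print(S.mean(0),np.degrees(np.arctan2(e[1],e[0])),np.linalg.norm(e))
"
```

```text
[[ 0.5013  0.0112  0.023 ]
 [ 0.6284  0.0268  0.023 ]
 [ 0.5106 -0.0621  0.023 ]
 [ 0.6366 -0.047   0.023 ]] [ 0.56926438 -0.01778222  0.023     ]
6.992010854576376 0.1280672198050804
[0.55454333 0.01044954 0.1028    ] 6.915763573975009 0.05520885993682733
```

{"method": "apply_moves", "body": {
  "commands": [
    {"linear": [0, 0.002, 0.01], "delta_rot": [0, 0, 0], "fingers": 255},
    {"linear": [-0.0005, 0.004, 0.02], "delta_rot": [0, 0, 0], "fingers": 255},
    {"linear": [-0.0005, 0.004, 0.032], "delta_rot": [0, 0, 0], "fingers": 255},
    {"linear": [-0.0005, 0.004, 0.042], "delta_rot": [0, 0, 0], "fingers": 255},
    {"linear": [-0.0005, 0.004, 0.05], "delta_rot": [0, 0, 0], "fingers": 255},
    {"linear": [-0.0005, 0.004, 0.053], "delta_rot": [0, 0, 0], "fingers": 255},
    {"linear": [-0.0005, 0.004, 0.053], "delta_rot": [0, 0, 0], "fingers": 255},
    {"linear": [-0.0005, 0.004, 0.053], "delta_rot": [0, 0, 0], "fingers": 255}
  ]
}}

```text
time: 13.6
tool_pos: [0.5621, -0.0207, 0.0567]
tool_rot: [0.0, 0.663, 0.749, 0.0]
contact_force: [-0.7, -0.1, -2.5]
gripper_width: 0.273
```

```bash
python3 -c "
from h import *
plan([0.5617,-0.0212,0.0526],97)
"
```

```text
t 13.6 pos [ 0.5621 -0.0207  0.0567] lin [-0.0004 -0.0005  0.0041] rot [ 0.04  0.01 -0.06] F [-0.7  -0.11 -2.51] w 0.273
```

Everything lines up (cover square to within 0.1°). Now I feel downward for the pin tip.

{"method": "apply_moves", "body": {
  "commands": [
    {"linear": [0, 0, 0.002], "delta_rot": [0, 0, 0], "fingers": 255},
    {"linear": [0, 0, 0.003], "delta_rot": [0, 0, 0], "fingers": 255},
    {"linear": [0, 0, 0.0035], "delta_rot": [0, 0, 0], "fingers": 255},
    {"linear": [0, 0, 0.004], "delta_rot": [0, 0, 0], "fingers": 255},
    {"linear": [0, 0, 0.0043], "delta_rot": [0, 0, 0], "fingers": 255},
    {"linear": [0, 0, 0.0045], "delta_rot": [0, 0, 0], "fingers": 255},
    {"linear": [0, 0, 0.0045], "delta_rot": [0, 0, 0], "fingers": 255},
    {"linear": [0, 0, 0.0045], "delta_rot": [0, 0, 0], "fingers": 255}
  ]
}}

```text
time: 14.4
tool_pos: [0.5619, -0.0207, 0.0524]
tool_rot: [0.0, 0.663, 0.749, 0.0]
contact_force: [-3.2, 1.1, 3.4]
gripper_width: 0.273
```

```bash
python3 -c "
from h import *
plan([0.5617,-0.0212,0.0526],97)
"
```

```text
t 14.4 pos [ 0.5619 -0.0207  0.0524] lin [-0.0005 -0.0003 -0.0002] rot [ 0.01  0.   -0.06] F [-3.19  1.08  3.41] w 0.273
```

Contact with the pin tip is about 6 N, with the underside at 29.8 mm as expected. Sliding along +x.

{"method": "apply_moves", "body": {
  "commands": [
    {"linear": [0, 0.001, 0], "delta_rot": [0, 0, 0], "fingers": 255},
    {"linear": [0, 0.002, 0], "delta_rot": [0, 0, 0], "fingers": 255},
    {"linear": [0, 0.003, 0], "delta_rot": [0, 0, 0], "fingers": 255},
    {"linear": [0, 0.004, 0], "delta_rot": [0, 0, 0], "fingers": 255},
    {"linear": [0, 0.005, 0], "delta_rot": [0, 0, 0], "fingers": 255},
    {"linear": [0, 0.006, 0], "delta_rot": [0, 0, 0], "fingers": 255},
    {"linear": [0, 0.007, 0], "delta_rot": [0, 0, 0], "fingers": 255},
    {"linear": [0, 0.008, 0], "delta_rot": [0, 0, 0], "fingers": 255}
  ]
}}

```text
time: 15.2
tool_pos: [0.5698, -0.0199, 0.0521]
tool_rot: [0.0, 0.663, 0.749, -0.0]
contact_force: [-4.7, -0.1, 3.8]
gripper_width: 0.274
```

```bash
python3 -c "
from h import *
plan([0.5696,-0.0202,0.0526],97)
print(state()['ft_torque'])
"
```

```text
t 15.2 pos [ 0.5698 -0.0199  0.0521] lin [-0.0003 -0.0003 -0.0005] rot [-0.01  0.02 -0.06] F [-4.73 -0.08  3.82] w 0.274
[-0.13767427  0.7526683   0.05202614]
```

{"method": "apply_moves", "body": {
  "commands": [
    {"linear": [0, 0.0005, 0], "delta_rot": [0, 0, 0], "fingers": 255},
    {"linear": [0, 0.001, 0], "delta_rot": [0, 0, 0], "fingers": 255},
    {"linear": [0, 0.0015, 0], "delta_rot": [0, 0, 0], "fingers": 255},
    {"linear": [0, 0.002, 0], "delta_rot": [0, 0, 0], "fingers": 255},
    {"linear": [0, 0.0025, 0], "delta_rot": [0, 0, 0], "fingers": 255},
    {"linear": [0, 0.003, 0], "delta_rot": [0, 0, 0], "fingers": 255},
    {"linear": [0, 0.0035, 0], "delta_rot": [0, 0, 0], "fingers": 255},
    {"linear": [0, 0.004, 0], "delta_rot": [0, 0, 0], "fingers": 255}
  ]
}}

```text
time: 16.0
tool_pos: [0.5734, -0.019, 0.0513]
tool_rot: [-0.0, 0.663, 0.749, -0.0]
contact_force: [0.5, 0.8, -4.3]
gripper_width: 0.278
```

```bash
python3 -c "
from h import *
plan([0.5736,-0.0202,0.0526],97)
print(state()['ft_torque'])
"
```

```text
t 16.0 pos [ 0.5734 -0.019   0.0513] lin [-0.0012  0.     -0.0013] rot [-0.04 -0.02 -0.05] F [ 0.48  0.83 -4.31] w 0.278
[-0.00674703  0.01463454  0.03893967]
```

The force has dropped back to the bare weight: the slot has found the tip. I'll go 1.5 mm further toward centre while easing down.

{"method": "apply_moves", "body": {
  "commands": [
    {"linear": [-0.0005, 0.0005, 0], "delta_rot": [0, 0, 0], "fingers": 255},
    {"linear": [-0.0005, 0.001, 0], "delta_rot": [0, 0, 0], "fingers": 255},
    {"linear": [-0.0005, 0.0015, 0], "delta_rot": [0, 0, 0], "fingers": 255},
    {"linear": [-0.0005, 0.0015, 0.0005], "delta_rot": [0, 0, 0], "fingers": 255},
    {"linear": [-0.0005, 0.0015, 0.001], "delta_rot": [0, 0, 0], "fingers": 255},
    {"linear": [-0.0005, 0.0015, 0.0015], "delta_rot": [0, 0, 0], "fingers": 255},
    {"linear": [-0.0005, 0.0015, 0.002], "delta_rot": [0, 0, 0], "fingers": 255},
    {"linear": [-0.0005, 0.0015, 0.002], "delta_rot": [0, 0, 0], "fingers": 255}
  ]
}}

```text
time: 16.8
tool_pos: [0.5751, -0.0195, 0.0497]
tool_rot: [-0.0, 0.663, 0.749, -0.0]
contact_force: [0.2, 0.9, -3.7]
gripper_width: 0.275
```

```bash
python3 -c "
from h import *
plan([0.5751,-0.0195,0.0466],97)
print(state()['ft_torque'])
"
```

```text
t 16.8 pos [ 0.5751 -0.0195  0.0497] lin [-0.     -0.0001  0.0031] rot [-0.01 -0.   -0.05] F [ 0.17  0.93 -3.74] w 0.275
[-0.05800619  0.01546309 -0.02507004]
```

Underside is about 27 mm with no contact. Continuing down to the pad.

{"method": "apply_moves", "body": {
  "commands": [
    {"linear": [0, 0, 0.0005], "delta_rot": [0, 0, 0], "fingers": 255},
    {"linear": [0, 0, 0.001], "delta_rot": [0, 0, 0], "fingers": 255},
    {"linear": [0, 0, 0.0015], "delta_rot": [0, 0, 0], "fingers": 255},
    {"linear": [0, 0, 0.002], "delta_rot": [0, 0, 0], "fingers": 255},
    {"linear": [0, 0, 0.0025], "delta_rot": [0, 0, 0], "fingers": 255},
    {"linear": [0, 0, 0.003], "delta_rot": [0, 0, 0], "fingers": 255},
    {"linear": [0, 0, 0.003], "delta_rot": [0, 0, 0], "fingers": 255},
    {"linear": [0, 0, 0.003], "delta_rot": [0, 0, 0], "fingers": 255}
  ]
}}

```text
time: 17.6
tool_pos: [0.5752, -0.0195, 0.0468]
tool_rot: [-0.0, 0.663, 0.749, -0.0]
contact_force: [-0.6, 0.3, -3.1]
gripper_width: 0.275
```

```bash
python3 -c "
from h import *
plan([0.5751,-0.0195,0.0426],97)
print(state()['ft_torque'])
"
```

```text
t 17.6 pos [ 0.5752 -0.0195  0.0468] lin [ 0.     -0.0001  0.0042] rot [-0.    0.   -0.05] F [-0.64  0.32 -3.08] w 0.275
[-0.00376269 -0.01657803  0.02423425]
```

{"method": "apply_moves", "body": {
  "commands": [
    {"linear": [0, 0, 0.0005], "delta_rot": [0, 0, 0], "fingers": 255},
    {"linear": [0, 0, 0.001], "delta_rot": [0, 0, 0], "fingers": 255},
    {"linear": [0, 0, 0.0015], "delta_rot": [0, 0, 0], "fingers": 255},
    {"linear": [0, 0, 0.002], "delta_rot": [0, 0, 0], "fingers": 255},
    {"linear": [0, 0, 0.0025], "delta_rot": [0, 0, 0], "fingers": 255},
    {"linear": [0, 0, 0.003], "delta_rot": [0, 0, 0], "fingers": 255},
    {"linear": [0, 0, 0.003], "delta_rot": [0, 0, 0], "fingers": 255},
    {"linear": [0, 0, 0.003], "delta_rot": [0, 0, 0], "fingers": 255}
  ]
}}

```text
time: 18.4
tool_pos: [0.5754, -0.0195, 0.0443]
tool_rot: [0.0, 0.663, 0.749, 0.0]
contact_force: [-5.0, -0.0, 5.2]
gripper_width: 0.274
```

```bash
python3 -c "
from h import *
plan([0.5751,-0.0195,0.0426],97)
print(state()['ft_torque'])
"
```

```text
t 18.4 pos [ 0.5754 -0.0195  0.0443] lin [ 0.0001 -0.0003  0.0017] rot [ 0.01  0.   -0.05] F [-4.96 -0.04  5.19] w 0.274
[0.08230123 0.73566896 0.0163204 ]
```

{"method": "apply_moves", "body": {
  "commands": [
    {"linear": [0, -0.0005, 0], "delta_rot": [0, 0, 0], "fingers": 255},
    {"linear": [0, -0.0005, 0.0005], "delta_rot": [0, 0, 0], "fingers": 255},
    {"linear": [0, -0.0005, 0.001], "delta_rot": [0, 0, 0], "fingers": 255},
    {"linear": [0, -0.0005, 0.0013], "delta_rot": [0, 0, 0], "fingers": 255},
    {"linear": [0, -0.0005, 0.0016], "delta_rot": [0, 0, 0], "fingers": 255},
    {"linear": [0, -0.0005, 0.002], "delta_rot": [0, 0, 0], "fingers": 255},
    {"linear": [0, -0.0005, 0.002], "delta_rot": [0, 0, 0], "fingers": 255},
    {"linear": [0, -0.0005, 0.002], "delta_rot": [0, 0, 0], "fingers": 255}
  ]
}}

```text
time: 19.2
tool_pos: [0.5754, -0.0195, 0.0429]
tool_rot: [0.0, 0.663, 0.749, 0.0]
contact_force: [-2.9, 1.1, 7.2]
gripper_width: 0.269
```

```bash
python3 -c "
from h import *
plan([0.5751,-0.0195,0.0426],97)
print(state()['ft_torque'])
"
```

```text
t 19.2 pos [ 0.5754 -0.0195  0.0429] lin [ 0.0001 -0.0003  0.0003] rot [ 0.06  0.   -0.06] F [-2.95  1.13  7.21] w 0.269
[0.13211169 0.81837843 0.01788958]
```

{"method": "apply_moves", "body": {
  "commands": [
    {"linear": [0, -0.0003, 0.0005], "delta_rot": [0, 0, 0], "fingers": 255},
    {"linear": [0, -0.0003, 0.001], "delta_rot": [0, 0, 0], "fingers": 255},
    {"linear": [0, -0.0003, 0.0015], "delta_rot": [0, 0, 0], "fingers": 255},
    {"linear": [0, -0.0003, 0.0015], "delta_rot": [0, 0, 0], "fingers": 255},
    {"linear": [0, -0.0003, 0.0015], "delta_rot": [0, 0, 0], "fingers": 255},
    {"linear": [0, -0.0003, 0.0015], "delta_rot": [0, 0, 0], "fingers": 255},
    {"linear": [0, -0.0003, 0.0015], "delta_rot": [0, 0, 0], "fingers": 255},
    {"linear": [0, -0.0003, 0.0015], "delta_rot": [0, 0, 0], "fingers": 255}
  ]
}}

```text
time: 20.0
tool_pos: [0.5754, -0.0195, 0.0425]
tool_rot: [0.0, 0.663, 0.749, 0.0]
contact_force: [-7.1, 1.9, 13.4]
gripper_width: 0.273
```

```bash
python3 -c "
from h import *
plan([0.5751,-0.0195,0.0426],97)
print(state()['ft_torque'])
im=eyes.grab_frame('side'); cv2.imwrite('pics/s10.png',cv2.resize(im[170:300,260:420],None,fx=5,fy=4.6)[:600,:,::-1])
im=eyes.grab_frame('wrist'); cv2.imwrite('pics/w10.png',im[:,:,::-1])
"
```

```text
t 20.0 pos [ 0.5754 -0.0195  0.0425] lin [ 0.0001 -0.0003 -0.0001] rot [ 0.08  0.   -0.05] F [-7.08  1.92 13.41] w 0.273
[ 0.2507099   1.21059927 -0.06749174]
```

View pics/s10.png

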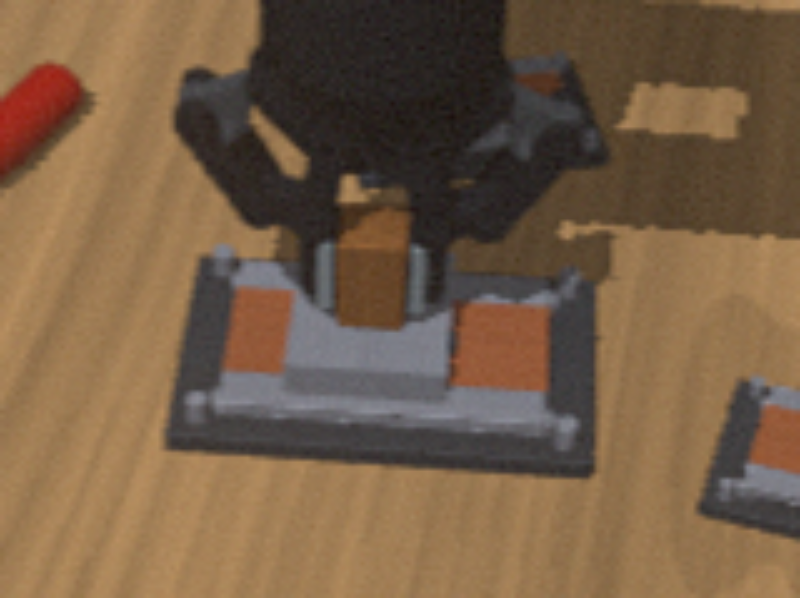

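View pics/w10.png

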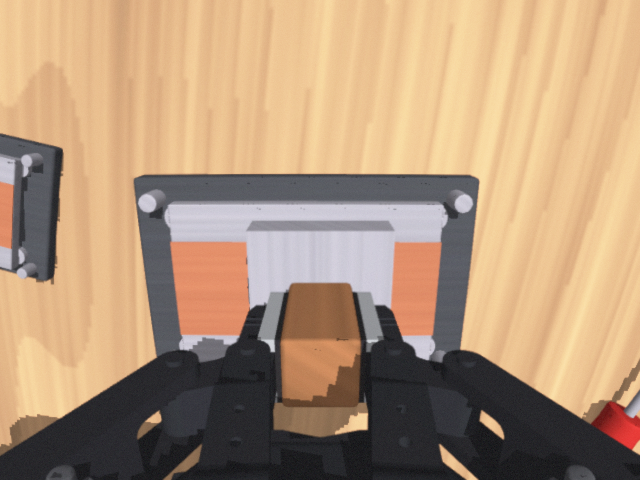

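The cover sits flat and square, and rising force without further travel means the pad is on its stop. I add a little push for margin and hold.

{"method": "apply_moves", "body": {
  "commands": [
    {"linear": [0, -0.0004, 0.0005], "delta_rot": [0, 0, 0], "fingers": 255},
    {"linear": [0, -0.0004, 0.001], "delta_rot": [0, 0, 0], "fingers": 255},
    {"linear": [0, -0.0004, 0.001], "delta_rot": [0, 0, 0], "fingers": 255},
    {"linear": [0, -0.0004, 0.001], "delta_rot": [0, 0, 0], "fingers": 255},
    {"linear": [0, -0.0004, 0.001], "delta_rot": [0, 0, 0], "fingers": 255},
    {"linear": [0, -0.0004, 0.001], "delta_rot": [0, 0, 0], "fingers": 255},
    {"linear": [0, -0.0004, 0.001], "delta_rot": [0, 0, 0], "fingers": 255},
    {"linear": [0, -0.0004, 0.001], "delta_rot": [0, 0, 0], "fingers": 255}
  ]
}}

```text
time: 20.9
tool_pos: [0.5754, -0.0196, 0.0425]
tool_rot: [0.001, 0.663, 0.749, 0.001]
contact_force: [-7.3, 1.7, 16.1]
gripper_width: 0.27
```

```bash
python3 -c "
from h import *
plan([0.5751,-0.0195,0.0426],97)
im=eyes.grab_frame('side'); cv2.imwrite('pics/s11.png',im[:,:,::-1])
plan([0.5751,-0.0195,0.0426],97)
"
```

```text
t 20.9 pos [ 0.5754 -0.0196  0.0425] lin [ 0.0001 -0.0003 -0.0001] rot [ 0.11  0.   -0.05] F [-7.28  1.68 16.14] w 0.27
t 20.95 pos [ 0.5754 -0.0195  0.0425] lin [ 0.0001 -0.0003 -0.0001] rot [ 0.11  0.01 -0.05] F [-7.71  2.61 16.4 ] w 0.274
```

View pics/s11.png

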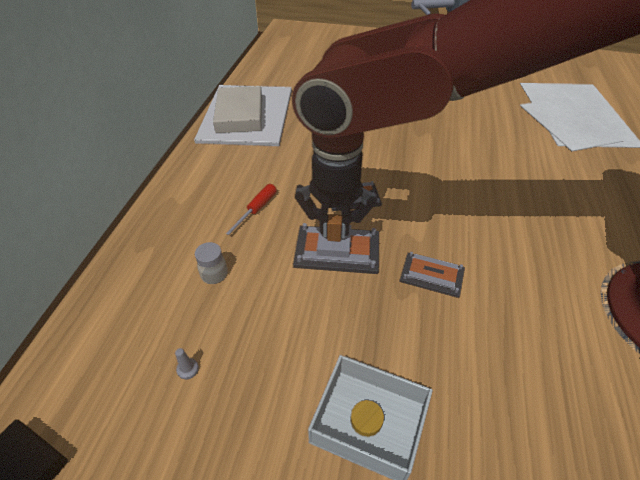

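The cup is in the box at (367,417). The cover is flat on the jig at (337,245), and the jar, driver and ring stand are unmoved. Handing in.

```bash
python3 -c "
from plant import job_done
print(job_done())"
```

```text
the job is handed in; nothing more can be done
None
```

I finished the job and handed it in at about 21 s of the 64 s allowed; no verdict was reported.

- **Cup:** I lifted the brass cup off the large jig and let it go in the scrap box. The last picture shows it lying on the box floor.
- **Finding the pin:** I set the cover square on the pin tip and slid it along the jig's +x. Contact was about 6 N, and it vanished when the slot reached the pin. Once the cup was off, the cameras could see the pin at about +6 mm. I used that to choose where to start, and the drop agreed with it.
- **Pressing down:** I lowered the cover onto the pad and pressed until the force rose without further travel. I was still gripping and pushing when I handed in.

**Last checks:**
- **Height:** the underside is at about 20 mm, worked out from the tool height, and I saw no slip in the grip.
- **Push:** the wrist reads about 16 N upward, so the load on the pad is roughly 19–20 N with the cover's weight.
- **Position:** the cover is at about +6 mm along the jig, within 1 mm across it, and square to within about 0.2°.
- **Bystanders:** the jar, screwdriver and ring stand look unmoved.

**Disagreements:**
- A steady sideways force of about 7 N along x remained. It could be friction on the pad or light contact with the pin, and moving back about 1 mm did not clear it.
- Single-view estimates of the pin's position differed by 2–3 mm.

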